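Dry-fit a stacking lantern on the banding wheel

TASK

Dry-fit the unglazed clay table lantern on the round grey banding wheel, working upwards from the bottom: first its round foot in the middle of the wheel, then the square lamp chamber on the foot, then the wide octagonal roof on the chamber, and last the small pointed finial on the roof's neck. Each part stands upright with the short peg under it dropped fully into the hollow of the part below, so that no gap is left. Let go of everything, and do not push or knock over the painted cup or the small white glaze bowl.

Things in the scene. Friction and masses are not known exactly. Their poses are not given: they have to be found in the camera images.
- base: Lantern foot: pale unglazed clay, round, 55 mm high, 240 g. 90 mm across at the bottom, waist 48 mm, at the top a round cap 60 mm across from 36 to 55 mm height (grip across the cap from any side, at 48 mm height). Its top has a round hollow 44 mm across, 8 mm deep. Origin: centre of the underside; z up.
- chamber: Lamp chamber: pale clay, 55 mm high, 200 g. Beneath, a round peg 30 mm across, 5 mm high, chamfered; above it a 60 x 60 mm square body, a 20 mm wide window in each side at 13 to 38 mm height, closed above (grip two flat sides at 45 mm). Top: round hole 44 mm across. Origin: centre of peg's underside; z up, x, y square to the sides. Seated: origin 50 mm above the foot's. May face any way.
- roof: Roof: pale clay, 45 mm high, 200 g. Beneath, a peg 30 mm across, 5 mm high, chamfered; octagonal brim 100 mm across its corners at 5 to 10 mm height, sloping up to 18 mm at a round neck 40 mm across that ends at 45 mm (grip it at 42 mm, clear of the brim). Neck top: hollow 28 mm across, 8 mm deep. Origin: centre of peg's underside; z up. Seated: origin 50 mm above the chamber's.
- finial: Finial: pale clay bud, 40 mm high, 60 g. Beneath, a peg 16 mm across, 5 mm high, chamfered; straight round body 36 mm across from 5 to 20 mm height, then tapering to a point (grip the straight body with the gripper's centre at 26 mm height). Origin: centre of the peg's underside; z up. Seated: origin 40 mm above the roof's.
- wheel: The banding wheel (decorator's turntable): a flat grey disc 150 mm across with engraved rings, on a dark cast foot. Heavy, does not turn or move; its top is 45 mm above the table. Origin: centre of the underside, on the table; z up.
- wheel_top (a point): Middle of the banding wheel's top face, 45 mm above the table.
- bat: A flat octagonal plywood board about 156 mm across and 12 mm thick, fixed on the table; the painted cup stands on it. Not used. Origin: centre of the underside; z up.
- cup: White cup with blue painted lines, 70 mm across at the rim, 54 mm at the foot and 70 mm high, standing on the octagonal board. To be left alone. Origin: centre of the underside; z up.
- glaze_bowl: Small open bowl, glossy white, 72 mm across and 35 mm high, standing on the table near the robot on its left. To be left alone. Origin: centre of the underside; z up.
There are look-alikes about, which are no part of the job. Leave any green or yellow look-alike of the wheel alone.

How it is judged (in metres and radians):
On the way, in this order (a step that is already met when the one before it is completed fails the run):
1. the foot stands in the middle of the banding wheel (z of base in the frame of wheel_top between -0.003 and 0.003 m and horizontal distance between base and wheel_top below 0.015 m and angle between base's own z axis and vertical below 0.08 rad), for 0.2 s.
2. the square chamber is seated on the foot (all of step 1 and z of chamber in the frame of base between 0.047 and 0.053 m and horizontal distance between chamber and base below 0.01 m and angle between chamber's own z axis and vertical below 0.08 rad), for 0.2 s.
3. the roof is seated on the chamber (all of step 2 and z of roof in the frame of chamber between 0.047 and 0.053 m and horizontal distance between roof and chamber below 0.01 m and angle between roof's own z axis and vertical below 0.08 rad), for 0.2 s.
4. the finial is seated on the roof (all of step 3 and z of finial in the frame of roof between 0.037 and 0.043 m and horizontal distance between finial and roof below 0.009 m and angle between finial's own z axis and vertical below 0.08 rad), for 0.2 s.
At the end, for the whole second after the job is handed in: Foot on the wheel within 15 mm of its middle; chamber on foot and roof on chamber within 10 mm of the axis below, finial on roof within 9 mm; each seated height within 3 mm (50, 50, 40 mm origin to origin); all upright within 0.08 rad, at rest and released (all of step 4 and linear speed of each of base, chamber, roof, finial below 0.02 m/s); the robot touches nothing.
It fails at once if the painted cup is pushed more than 30 mm or tipped (distance of cup from where it was at the start of the episode above 0.03 m or angle between cup's own z axis and vertical above 0.5 rad).
It fails at once if the glaze bowl is pushed more than 30 mm or tipped (distance of glaze_bowl from where it was at the start of the episode above 0.03 m or angle between glaze_bowl's own z axis and vertical above 0.5 rad).
It also fails if it takes over 122 s, if anything falls off the work surface, if the arm or the gripper's body presses on something with over 40 N, if the wrist force passes 120 N, or if a joint passes its speed limit or range.

ROBOT

A 6-joint arm with a two-finger parallel gripper is mounted at the origin on the work surface. World frame = base frame: x ahead of the robot, y to its left, z up, the work surface at z = 0. Lengths are in m, angles in degrees, forces in N, time in s.
With the tool pointing down it reaches from about 0.25 to 0.725 m from the base axis. Payload 9.7 kg.
Tool frame: the origin (TCP) lies midway between the tips of the shut fingers; the grasp point (between the pads) lies 19 mm behind it; z points along the fingers, y is the line along which they close (so a half turn about z gives the same grasp; the last joint's range is limited). The gripper opens to 85 mm and grips with 20 to 120 N. Pads are 22 mm wide; open, the fingers measure 114 mm over their backs; the gripper's body (76 mm by 85 mm) begins 54 mm behind the grasp point. The pads swing forward as they close: fully open they stand 13 mm farther back than shut.
Start: joints at [64.687, 4.979, 10.078, 95.1, 0, 90], TCP at [0.235, 0.497, 0.231] pointing down, gripper open.
Joint ranges: [-179.16, 179.16], [-48.56, 103.87], [-65.8, 70.77], [-126.05, 130.52], [-82.76, 87.17], [-180, 180]. Speed limits (degrees/s): [127.2, 127.2, 147.25, 180, 180, 180].

INTERFACE

Orientations are given as [roll, pitch, yaw] about the fixed x, y, z axes, in that order (R = Rz(yaw) Ry(pitch) Rx(roll)).
In Python, from workcell import * gives the robot as it stands.
- The arm moves only by the tool servo_tool, never from a script. Its argument "moves" is a list of rows, each a list of 4 numbers: the shift along the world's x, y, z in cm, then the turn about the world's z in rad. A call has 1 to 20 rows; each row is the pose to reach, as a shift and turn from the pose commanded when the call began; what a row does not reach only later rows make up. A row lasts 1/12 s, in which the tool goes at most 41.7 mm and 7.16 degrees, less where a joint would pass 70% of its speed; a pose out of reach is approached as far as the arm can. A call with a gripper value outside its range is refused whole. "claw" is the closure, from 0 (fully open) to 1 (shut), set as the call begins (left out, the last holds). The fingers move at their own pace and stop on an object; "force" is the grip in N (left out, the last holds). Time passes only in rows, so rows that repeat a pose let the fingers close. It gives the time, the measured TCP pose, the force, the opening and the grip force at its end, in the units of the state.
- get_obs(): the state, without advancing time (a new reading comes with each control period).
- camera(name): name is "scene" or "top"; returns the picture (400x640x3 uint8, red, green, blue); there is no depth.
- get_calibration(name): a dict with "fx", "fy", "cx", "cy" (pixels), "k1" (the pictures are not rectified: a ray, as slopes to the right and down, at radius r is drawn at 1 + k1 r^2 times it, then the intrinsics apply), "rvec" (rotation vector, rad) and "tvec" (3), from world to camera coordinates, as OpenCV has them. Camera axes: x right, y down, z forward; pixel columns grow to the right and rows downward; lengths in m; the calibration is good to about 2 mm. A picture is of the moment at which its call begins. get_calibration takes no time and is no camera call.
- job_done(): hands the job in; it is judged then, once.
The state is a dict: "time": time; "q": joint angles; "qd": joint speeds; "joint_efforts": joint torques, N m; "ee_pos": TCP position; "tcp_rot": TCP orientation; "wrist_force": force on the tool from outside, world axes, zero at the start; "torque": the same for the moment, N m; "opening": finger opening in m; "grasp_force": force on a finger pad.
Only numpy, scipy, OpenCV 4.12 (cv2) and the standard library are available. Lean on these libraries where they do the work, as an engineer would, in place of code of your own. Each camera call takes 0.05 s, during which the arm holds its last target. There are 200 camera calls.

## Working session

There is one attempt and no reset: what is moved stays moved. The work goes in short steps, Python scripts to look and compute and a tool call to move; the robot and the scene stay as the last step left them, time stands still between calls to the robot, and variables do not carry over. Pictures are saved under pics/ and viewed, at most 17 in all, crops included, and the job is handed in when it is done.

Besides the shell and the picture viewer there is one more tool, called after ">>>" as a command line: name --pt "numbers of a row" for each row, then --argument value for the rest. servo_tool: Moves the arm, as the interface text tells. Its arguments: {"type":"object","properties":{"moves":{"type":"array","items":{"type":"array","items":{"type":"number"}}},"claw":{"type":"number"},"force":{"type":"number"}},"required":["moves"]}

```bash
mkdir -p pics; python3 - <<'E'
from workcell import *
import cv2
for n in("scene","top"):
    cv2.imwrite(f"pics/{n}0.png",camera(n)[:,:,::-1]); print(get_calibration(n))
o=get_obs();print(o)
E
```

```text
{'fx': 431.9019205103788, 'fy': 431.9019205103788, 'cx': 326.88234624852697, 'cy': 202.6547868287598, 'k1': -0.022843703837815598, 'rvec': array([ 1.44860083,  2.32595248, -0.70144725]), 'tvec': array([ 0.1135667 , -0.29757506,  1.40426739])}
{'fx': 478.04489262730925, 'fy': 478.04489262730925, 'cx': 320.0740171740338, 'cy': 197.1193636751902, 'k1': -0.010368081692629592, 'rvec': array([ 2.12094502, -2.18867562,  0.11308802]), 'tvec': array([0.1067132 , 0.43261267, 1.55565964])}
{'time': 0.1, 'q': array([ 6.46841657e+01,  5.00750761e+00,  1.00406456e+01,  9.50990839e+01,
       -2.86485752e-03,  9.00019516e+01]), 'qd': array([-0.00512427, -0.02568296,  0.13711731,  0.07978127, -0.04352052,
       -0.0281118 ]), 'joint_efforts': array([-1.15675230e-04, -5.21561122e+01,  4.65652514e+01,  1.60580606e-02,
        2.56024731e-05, -3.83267007e-06]), 'ee_pos': array([0.23511472, 0.49700014, 0.23067299]), 'tcp_rot': array([-1.79934054e+02,  2.86710184e-03,  1.54682217e+02]), 'wrist_force': array([-0.20425819,  0.57736663, -0.74488925]), 'torque': array([-0.00942865,  0.06366694,  0.03057686]), 'grasp_force': 0.0, 'opening': 0.08539665792479256}
```

View pics/scene0.png

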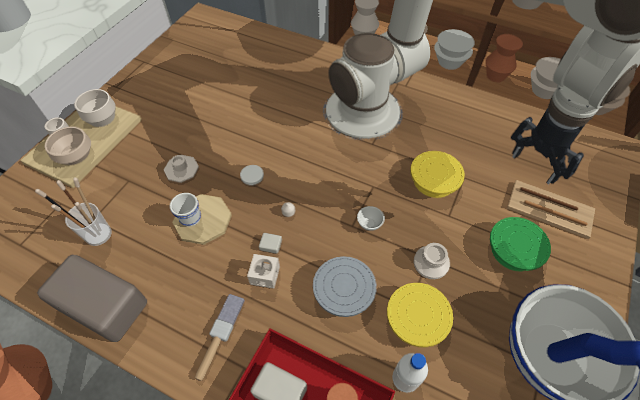

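View pics/top0.png

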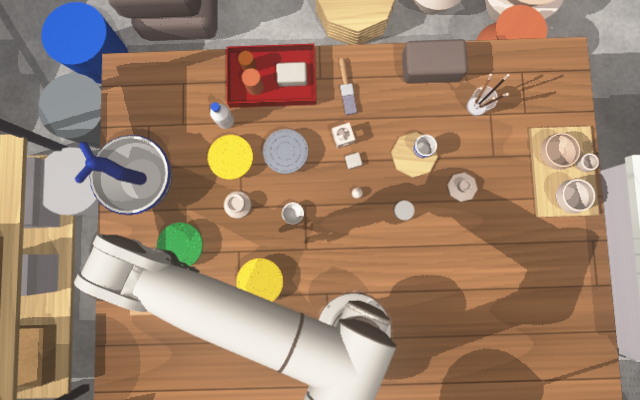

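Candidates (scene pixel / top pixel):
- **Wheel:** grey ringed disc (345,286)/(285,151). Not the yellow discs (437,173) and (420,314), or the green one (520,243).
- **Foot:** (433,258)/(237,204). The glaze bowl (370,217)/(292,213) is similar.
- **Chamber:** windowed block (264,270)/(343,134). Not the small plain block (270,242)/(353,160).
- **Roof:** (180,168)/(463,186). Not the plywood bat.
- **Finial:** (288,209)/(357,192). Not the grey puck (252,175)/(404,210).

I'll check these choices in one close crop.

```bash
cat > h.py <<'E'
from workcell import *
import cv2, numpy as np
def K(n):
    c=get_calibration(n); R,_=cv2.Rodrigues(c['rvec'])
    return np.array([[c['fx'],0,c['cx']],[0,c['fy'],c['cy']],[0,0,1]]),np.array([c['k1'],0,0,0.]),R,np.array(c['tvec'])
def ray(n,px):
    k,d,R,t=K(n); u=cv2.undistortPoints(np.array(px,float).reshape(-1,1,2),k,d)[:,0]
    return -R.T@t,(R.T@np.c_[u,np.ones(len(u))].T).T
def plane(n,px,z):
    o,d=ray(n,px); return o+d*((z-o[2])/d[:,2])[:,None]
def proj(n,P):
    k,d,R,t=K(n); return cv2.projectPoints(np.array(P,float).reshape(-1,1,3),cv2.Rodrigues(R)[0],t,k,d)[0][:,0]
E
python3 - <<'E'
import cv2,numpy as np
s=cv2.imread("pics/scene0.png");t=cv2.imread("pics/top0.png")
def c(i,x,y,w=33):return cv2.resize(i[y-w:y+w,x-w:x+w],(198,198),interpolation=cv2.INTER_CUBIC)
S=[(345,286),(433,258),(264,268),(180,168)];T=[(285,151),(237,204),(345,144),(463,186)]
rows=[np.hstack([c(s,*p) for p in S]),np.hstack([c(t,*p) for p in T]),np.hstack([c(s,288,209),c(t,357,192),c(s,252,175),c(s,370,217)])]
cv2.imwrite("pics/c1.png",np.vstack(rows))
E
```

```text
(no output)
```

View pics/c1.png

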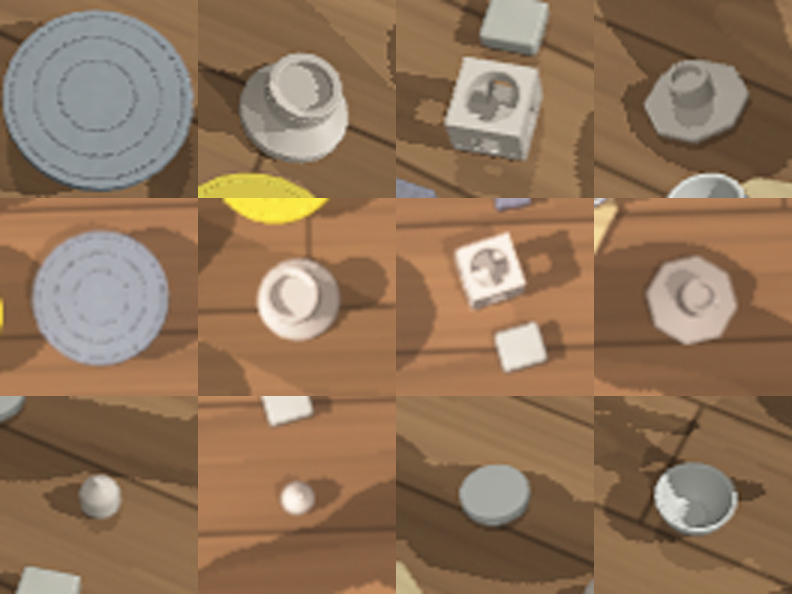

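The crops confirm all five choices: the wheel has engraved rings, the foot a hollow cap, the chamber windows and a round hole, the roof an octagon and neck, and the finial a pointed bud. Next I'll measure them.

```bash
cat > m.py <<'E'
from h import *
def masks(n,pts,img,w=45,smax=70):
    hsv=cv2.cvtColor(img,cv2.COLOR_BGR2HSV); m=((hsv[...,1]<smax)&(hsv[...,2]>70)).astype(np.uint8)
    _,l=cv2.connectedComponents(m,connectivity=4); out=[]
    for p in pts:
        sub=l[p[1]-6:p[1]+7,p[0]-6:p[0]+7]; v=np.bincount(sub[sub>0]).argmax()
        mm=(l==v).astype(np.uint8); c=max(cv2.findContours(mm,0,1)[0],key=cv2.contourArea); out.append(c)
    return out
E
python3 - <<'E'
from m import *
P={'scene':[(345,286),(433,258),(264,268),(180,168),(288,209),(370,217),(185,208)],'top':[(285,151),(237,204),(343,134),(463,186),(357,192),(292,213),(424,146)]}
N=['wheel','foot','chamber','roof','finial','bowl','cup'];vis=[]
for n in P:
    img=cv2.imread(f'pics/{n}0.png'); hs=masks(n,P[n],img,smax=90 if n=='top' else 75)
    for a,c in zip(N,hs):
        h=cv2.convexHull(c); (x,y),r=cv2.minEnclosingCircle(c)
        z={'wheel':.045,'foot':0.0,'chamber':.055,'roof':.008,'finial':.015,'bowl':.035,'cup':.082}[a]
        w=plane(n,h[:,0],z)[:,:2].astype(np.float32); e=cv2.minEnclosingCircle(w); rr=cv2.minAreaRect(w)
        print(n,a,cv2.boundingRect(c),'circ',np.round(e[0],4),round(e[1],4),'rect',np.round(rr[0],4),np.round(rr[1],4),round(rr[2],1))
    cv2.drawContours(img,hs,-1,(0,255,0),1); vis.append(img)
a=cv2.resize(vis[0][130:330,150:470],(800,500))[:300*2]; b=vis[1][100:240,210:500]
cv2.imwrite('pics/m1.png',a);cv2.imwrite('pics/m2.png',cv2.resize(b,(800,386)))
E
```

```text
scene wheel (313, 256, 64, 61) circ [0.591  0.2082] 0.0767 rect [0.5904 0.2087] [0.1515 0.1497] 26.2
scene foot (414, 242, 36, 38) circ [0.4108 0.3747] 0.0539 rect [0.4132 0.3781] [0.0925 0.1021] 53.9
scene chamber (247, 254, 33, 34) circ [0.6462 0.0204] 0.0515 rect [0.6465 0.021 ] [0.0796 0.0719] 16.2
scene roof (164, 155, 35, 28) circ [ 0.4567 -0.3818] 0.0534 rect [ 0.4562 -0.3793] [0.0974 0.0962] 12.9
scene finial (281, 202, 15, 15) circ [ 0.4457 -0.025 ] 0.0233 rect [ 0.4465 -0.026 ] [0.0465 0.0363] 41.1
scene bowl (357, 206, 28, 25) circ [0.3851 0.1887] 0.038 rect [0.3845 0.1877] [0.0723 0.0735] 73.2
scene cup (169, 193, 33, 34) circ [ 0.5949 -0.2316] 0.0552 rect [ 0.5942 -0.2319] [0.109  0.0718] 66.8
top wheel (262, 129, 47, 45) circ [0.5917 0.2045] 0.0767 rect [0.5914 0.2043] [0.1526 0.1484] 88.1
top foot (224, 191, 28, 28) circ [0.4238 0.3733] 0.047 rect [0.4247 0.3737] [0.0919 0.0899] 43.7
top chamber (331, 122, 25, 26) circ [0.6378 0.0108] 0.0467 rect [0.6366 0.0113] [0.0713 0.0672] 16.8
top roof (447, 172, 31, 30) circ [ 0.4583 -0.3823] 0.0512 rect [ 0.4585 -0.3825] [0.0958 0.0967] 12.2
top finial (351, 187, 12, 12) circ [ 0.4487 -0.0286] 0.0193 rect [ 0.4483 -0.0293] [0.0357 0.0376] 61.4
top bowl (281, 202, 23, 23) circ [0.3858 0.1863] 0.0377 rect [0.3853 0.1866] [0.0723 0.0724] 88.2
top cup (413, 134, 25, 25) circ [ 0.5827 -0.2489] 0.0421 rect [ 0.5834 -0.2499] [0.0739 0.0815] 69.2
```

View pics/m2.png

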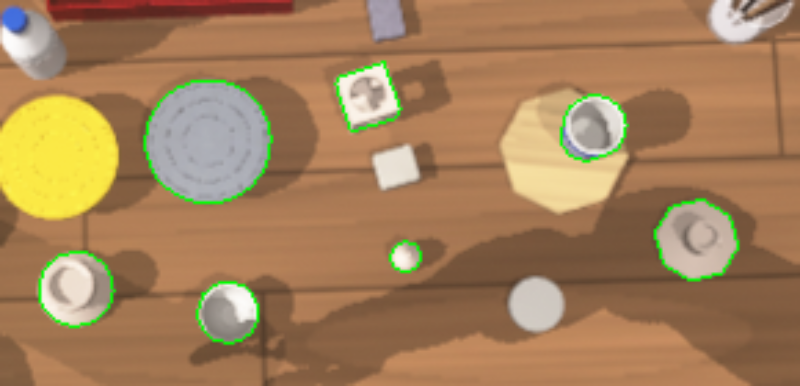

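View pics/m1.png

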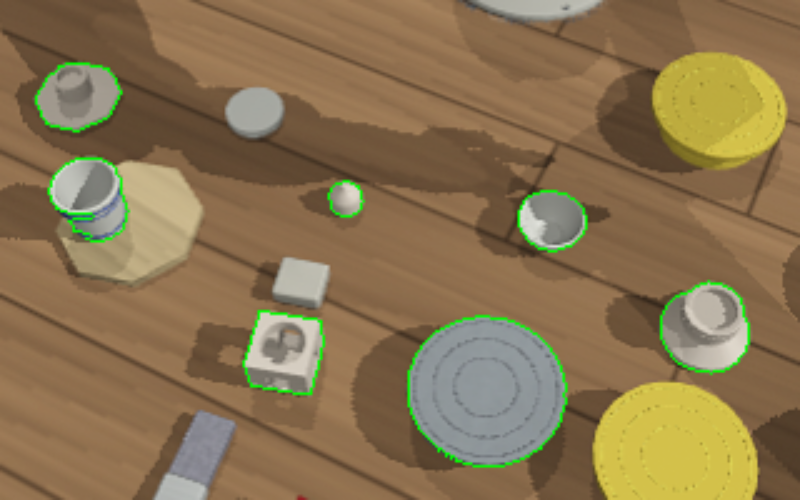

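>>> servo_tool --pt "3.8 -2.5 -1.5 0" --pt "7.6 -5 -3 0" --pt "11.4 -7.5 -5 0" --pt "15.2 -10 -6.5 0" --pt "18.93 -12.35 -8 0" --pt "18.93 -12.35 -10 0" --pt "18.93 -12.35 -12 0" --pt "18.93 -12.35 -12 0" --pt "18.93 -12.35 -12 0" --claw 0 --force 40

```text
time: 0.85
ee_pos: [0.4239, 0.373, 0.1105]
tcp_rot: [-179.9, -0.1, 154.6]
wrist_force: [-0.7, -0.2, 0.0]
opening: 0.0853
grasp_force: 0.0
```

```bash
python3 - <<'E'
from h import *
import h
for n,c in(('scene',(.6465,.021)),('top',(.6366,.0113))):
    o,_=ray(n,[(0,0)]); f=.05/(o[2]-.005); c=np.array(c); p=(c-o[:2]*f/2)/(1-f/2); s=(o[:2]-p)*f
    u=np.deg2rad(16.5); print(n,np.round(o,3),'chamber',p.round(4),'s along axes',s@[np.cos(u),np.sin(u)],s@[-np.sin(u),np.cos(u)])
o=get_obs();print(o['q'].round(1),o['ee_pos'],o['tcp_rot'])
hsv=0
img=camera('scene')[:,:,::-1];t=camera('top')[:,:,::-1]
cv2.imwrite('pics/a1.png',cv2.resize(np.vstack([img[180:330,320:540],t[100:250,140:360]]),(792,600*300//300)))
E
```

```text
scene [0.975 0.345 1.002] chamber [0.638  0.0127] s along axes 0.02096540508034176 0.011174240637741471
top [0.25  0.076 1.597] chamber [0.6428 0.0103] s along axes -0.011229198195307172 0.005488749616699143
[41.3  6.4 -1.7 82.   0.  66.7] [0.42387227 0.37301363 0.11045803] [-1.79859283e+02 -7.28308157e-02  1.54644368e+02]
```

View pics/a1.png

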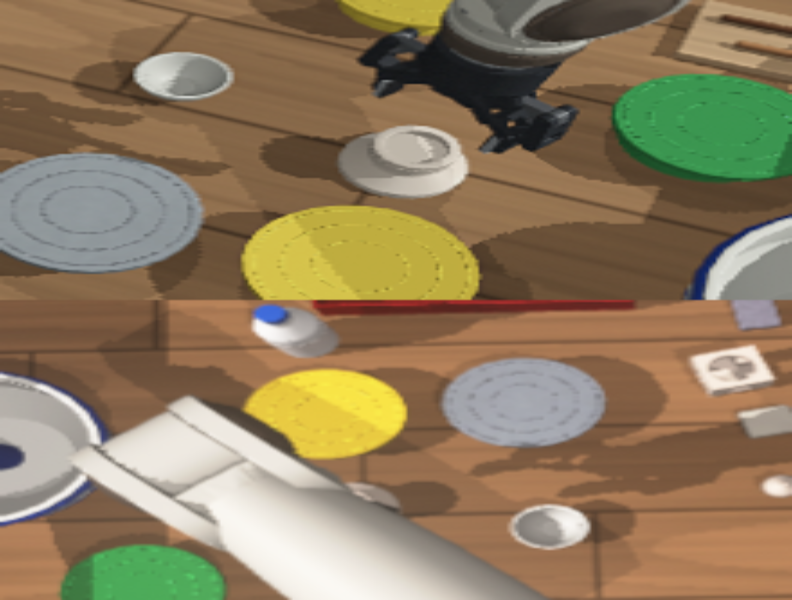

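The open gripper is above the foot, over the cap at crop (415,145). Bowl and discs are clear, so I'll descend.

>>> servo_tool --pt "0.05 0.05 -2.5 0" --pt "0.05 0.05 -5 0" --pt "0.05 0.05 -7 0" --pt "0.05 0.05 -8.2 0" --pt "0.05 0.05 -8.2 0" --pt "0.05 0.05 -8.2 0" --pt "0.05 0.05 -8.2 0"

```text
time: 1.53
ee_pos: [0.4255, 0.3752, 0.0313]
tcp_rot: [179.9, 0.1, 154.7]
wrist_force: [-0.5, 0.3, 0.1]
opening: 0.0854
grasp_force: 0.0
```

>>> servo_tool --pt "0 0 0 0" --pt "0 0 0 0" --pt "0 0 0 0" --pt "0 0 0 0" --pt "0 0 0 0" --pt "0 0 0 0" --pt "0 0 0 0" --pt "0 0 0 0" --pt "0 0 0 0" --pt "0 0 0 0" --claw 1

```text
time: 2.37
ee_pos: [0.4255, 0.3746, 0.0307]
tcp_rot: [179.9, 0.0, 154.7]
wrist_force: [-2.0, -0.7, 7.0]
opening: 0.0581
grasp_force: 42.6
```

>>> servo_tool --pt "0 0 1 0" --pt "0 0 3 0" --pt "0 0 6 0" --pt "0 0 10 0" --pt "0 0 13 0" --pt "0 0 13 0" --pt "0 0 13 0"

```text
time: 2.95
ee_pos: [0.4257, 0.3748, 0.1618]
tcp_rot: [179.8, 0.1, 154.7]
wrist_force: [0.3, 0.5, -3.1]
opening: 0.058
grasp_force: 44.2
```

```bash
python3 - <<'E'
from h import *
img=camera('scene')[:,:,::-1]
cv2.imwrite('pics/a2.png',cv2.resize(img[130:330,300:560],(780,600)))
E
```

```text
(no output)
```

View pics/a2.png

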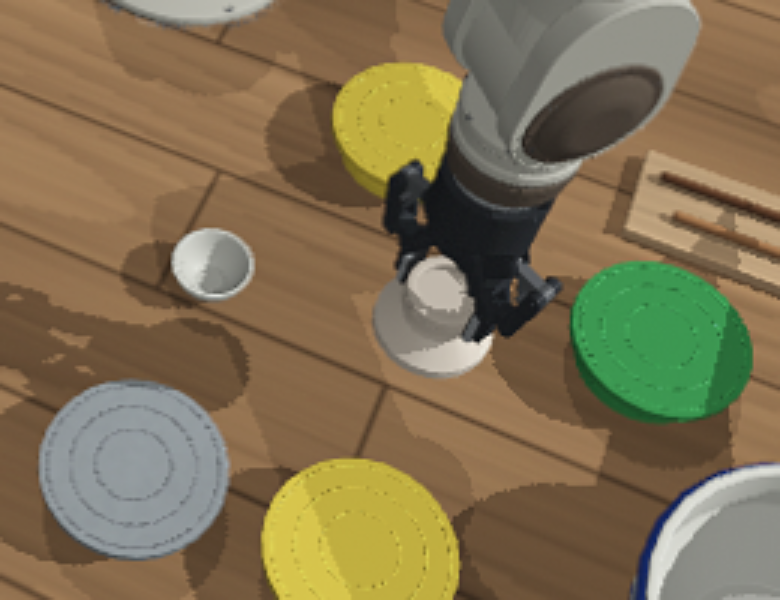

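The foot is held level at crop (437,300), with an opening of 58 mm. Next I carry it to the wheel.

>>> servo_tool --pt "2.7 -2.8 0 0" --pt "5.4 -5.5 0 0" --pt "8 -8.2 0 0" --pt "10.8 -11 0 0" --pt "13.6 -13.8 0 0" --pt "16.6 -16.8 0 0" --pt "16.6 -16.8 0 0" --pt "16.6 -16.8 -2.5 0" --pt "16.6 -16.8 -5 0" --pt "16.6 -16.8 -7 0" --pt "16.6 -16.8 -7.7 0" --pt "16.6 -16.8 -8 0" --pt "16.6 -16.8 -8.2 0" --pt "16.6 -16.8 -8.3 0" --pt "16.6 -16.8 -8.4 0" --pt "16.6 -16.8 -8.4 0" --pt "16.6 -16.8 -8.4 0"

```text
time: 4.42
ee_pos: [0.5913, 0.2064, 0.0761]
tcp_rot: [180.0, 0.0, 154.7]
wrist_force: [0.1, -0.9, -2.2]
opening: 0.0582
grasp_force: 44.2
```

>>> servo_tool --pt "0 0 -0.05 0" --pt "0 0 -0.1 0" --pt "0 0 -0.1 0" --pt "0 0 -0.1 0"

```text
time: 4.75
ee_pos: [0.5913, 0.2063, 0.0758]
tcp_rot: [179.9, 0.1, 154.7]
wrist_force: [-2.7, -0.3, 5.6]
opening: 0.0583
grasp_force: 45.0
```

>>> servo_tool --pt "0 0 0 0" --pt "0 0 0 0" --pt "0 0 0 0" --pt "0 0 0 0" --pt "0 0 0 0" --pt "0 0 2 0" --pt "0 0 5 0" --pt "0 0 9 0" --pt "0 0 13 0" --pt "0 0 16 0" --pt "0 -3 17 0" --pt "0 -7 17 0" --pt "0 -11 17 0" --pt "0 -13 17 0" --pt "0 -13 17 0" --claw 0

```text
time: 6.0
ee_pos: [0.591, 0.0724, 0.2447]
tcp_rot: [-180.0, 0.0, 154.5]
wrist_force: [-0.2, 1.1, -0.1]
opening: 0.0855
grasp_force: 0.0
```

```bash
python3 - <<'E'
from m import *
for n in('scene','top'):
    img=camera(n)[:,:,::-1].copy(); cv2.imwrite(f'pics/b_{n}.png',img)
    print(n,proj(n,[(.591,.206,.045),(.591,.206,.1)]).round(1))
s=cv2.imread('pics/b_scene.png');t=cv2.imread('pics/b_top.png')
cv2.imwrite('pics/b.png',np.hstack([cv2.resize(s[220:330,290:400],(400,400)),cv2.resize(t[95:205,230:340],(400,400))]))
E
```

```text
scene [[343.4 284.6]
 [344.3 274.9]]
top [[284.5 151. ]
 [282.9 147.3]]
```

View pics/b.png

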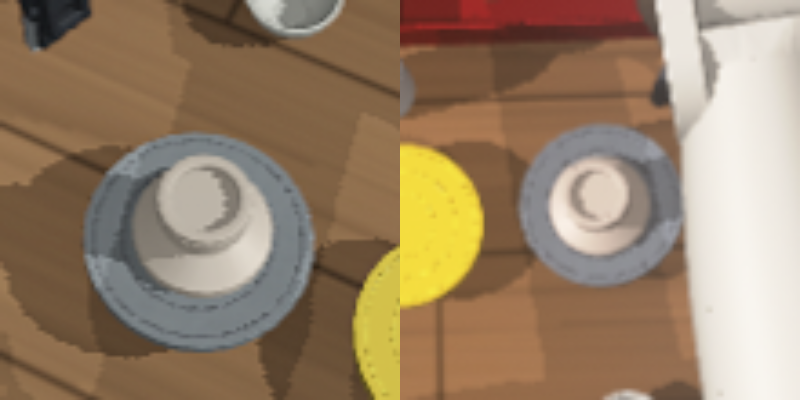

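The foot stands centred on the wheel (scene crop (202,225), top crop (600,205)). Chamber next: turn the gripper to square up with its sides and stop above it.

>>> servo_tool --pt "0.7 -1 0 0.11" --pt "1.4 -2 -1 0.22" --pt "2.1 -3 -2 0.33" --pt "2.8 -4 -4 0.44" --pt "3.5 -5 -6 0.55" --pt "4.2 -6 -8 0.66" --pt "4.9 -6.45 -10 0.73" --pt "4.9 -6.45 -13 0.73" --pt "4.9 -6.45 -13 0.73" --pt "4.9 -6.45 -13 0.73"

```text
time: 6.93
ee_pos: [0.6389, 0.0128, 0.1129]
tcp_rot: [179.9, -0.2, -163.5]
wrist_force: [-0.8, -0.2, 1.3]
opening: 0.0854
grasp_force: 0.0
```

```bash
python3 - <<'E'
from m import *
o=get_obs();print(o['q'].round(1),o['ee_pos'],o['tcp_rot'])
s=camera('scene')[:,:,::-1].copy()
# foot silhouette: warm pixels, previous pictures
for n,b in(('scene',(310,250,70,70)),('top',(258,125,40,50))):
    i=cv2.imread(f'pics/b_{n}.png').astype(int);x,y,w,h=b
    m=np.zeros(i.shape[:2],np.uint8);k=(i[...,2]>i[...,0]+8)&(i.max(2)-i.min(2)<0.4*i.max(2));m[y:y+h,x:x+w]=k[y:y+h,x:x+w]
    c,_=cv2.findContours(m,0,1);c=max(c,key=cv2.contourArea);bb=cv2.boundingRect(c);print(n,bb)
    e=cv2.minEnclosingCircle(plane(n,cv2.convexHull(c)[:,0],.047)[:,:2].astype(np.float32));print(e)
cv2.imwrite('pics/c2.png',cv2.resize(s[180:310,200:340],(646,600)))
E
```

```text
[  1.1  16.7  10.5  84.    0.  -15.4] [0.6389397  0.01275786 0.11293241] [ 179.93458546   -0.19941246 -163.4516439 ]
scene (327, 263, 38, 39)
((0.5821038484573364, 0.20821018517017365), 0.04962800070643425)
top (271, 138, 27, 28)
((0.5906758308410645, 0.20518891513347626), 0.04748125746846199)
```

View pics/c2.png

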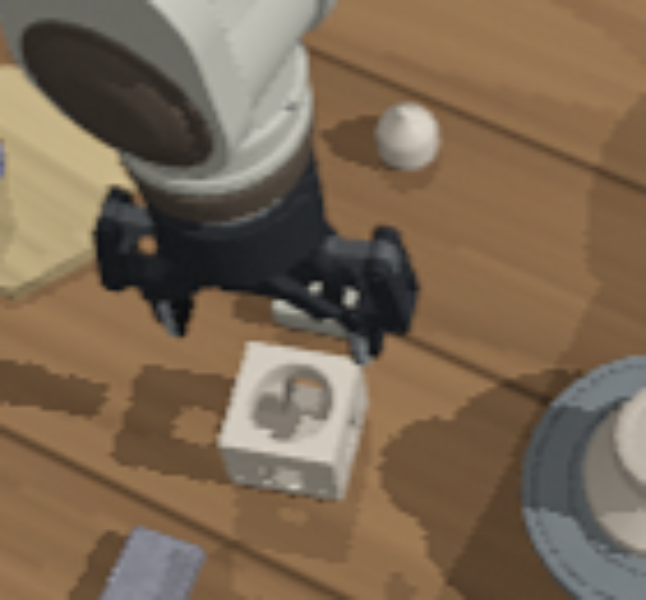

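The foot measures (0.591, 0.206), as intended. The open gripper is square to the chamber at crop (293,420), so I'll go down and grip.

>>> servo_tool --pt "0 0 -3 0" --pt "0 0 -6 0" --pt "0 0 -8 0" --pt "0 0 -8.8 0" --pt "0 0 -8.8 0" --pt "0 0 -8.8 0" --pt "0 0 -8.8 0"

```text
time: 7.57
ee_pos: [0.6414, 0.0119, 0.029]
tcp_rot: [-179.9, 0.2, -163.5]
wrist_force: [0.4, -0.0, -0.6]
opening: 0.0853
grasp_force: 0.0
```

>>> servo_tool --pt "0 0 0 0" --pt "0 0 0 0" --pt "0 0 0 0" --pt "0 0 0 0" --pt "0 0 0 0" --pt "0 0 0 0" --pt "0 0 0 0" --pt "0 0 0 0" --pt "0 0 0 0" --pt "0 0 0 0" --claw 1

```text
time: 8.4
ee_pos: [0.6407, 0.0118, 0.0279]
tcp_rot: [-180.0, 0.1, -163.5]
wrist_force: [-0.7, 1.8, 6.0]
opening: 0.0591
grasp_force: 42.3
```

>>> servo_tool --pt "0 0 1 0" --pt "0 0 3 0" --pt "0 0 6 0" --pt "0 0 10 0" --pt "0 0 14 0" --pt "0 0 18 0" --pt "0 0 18 0" --pt "0 0 18 0"

```text
time: 9.07
ee_pos: [0.641, 0.0116, 0.2098]
tcp_rot: [-179.9, 0.3, -163.5]
wrist_force: [-0.2, 0.9, -3.3]
opening: 0.0595
grasp_force: 44.3
```

```bash
python3 - <<'E'
from h import *
s=camera('scene')[:,:,::-1].copy();o=get_obs()
x,y,_=o['ee_pos'];z=.18
P=proj('scene',[(x,y,z),(x,y,z+.055)]);print(P)
cv2.imwrite('pics/c3.png',cv2.resize(s[150:310,190:350],(600,600)))
E
```

```text
[[254.37693987 241.56042039]
 [250.77448508 228.67299386]]
```

View pics/c3.png

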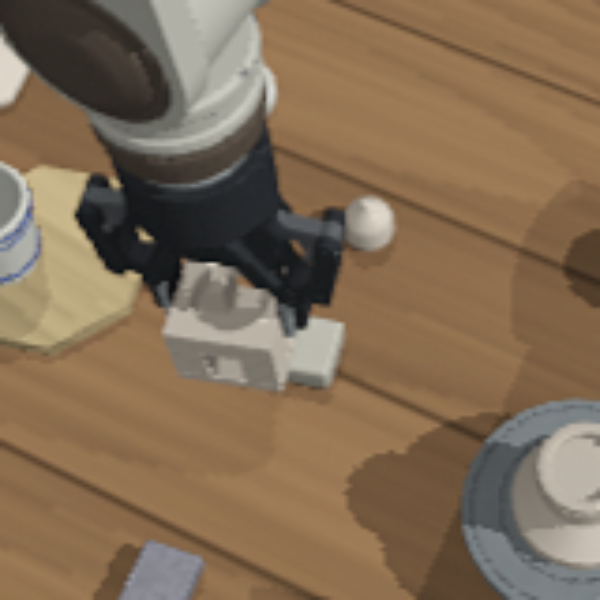

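The chamber is held level at crop (228,320). Next I carry it over the foot and lower it gently.

>>> servo_tool --pt "-1 4 0 0" --pt "-2 8 0 0" --pt "-3 12 0 0" --pt "-4 16 0 0" --pt "-4.9 19.45 0 0" --pt "-4.9 19.45 -1 0" --pt "-4.9 19.45 -3 0" --pt "-4.9 19.45 -5 0" --pt "-4.9 19.45 -6.5 0" --pt "-4.9 19.45 -7.5 0" --pt "-4.9 19.45 -8 0" --pt "-4.9 19.45 -8.2 0" --pt "-4.9 19.45 -8.3 0" --pt "-4.9 19.45 -8.4 0" --pt "-4.9 19.45 -8.4 0" --pt "-4.9 19.45 -8.4 0"

```text
time: 10.45
ee_pos: [0.5912, 0.2061, 0.1232]
tcp_rot: [-180.0, 0.1, -163.5]
wrist_force: [-2.4, -1.1, 4.3]
opening: 0.0593
grasp_force: 45.2
```

>>> servo_tool --pt "0 0 -0.05 0" --pt "0 0 -0.1 0" --pt "0 0 -0.1 0" --pt "0 0 -0.1 0"

```text
time: 10.78
ee_pos: [0.5912, 0.2061, 0.1231]
tcp_rot: [-180.0, 0.1, -163.5]
wrist_force: [-5.7, -1.9, 9.6]
opening: 0.0589
grasp_force: 45.8
```

Contact height matches a seated chamber (TCP 0.123, against 0.0279 + 0.095). Release and move toward the roof.

>>> servo_tool --pt "0 0 0 0" --pt "0 0 0 0" --pt "0 0 0 0" --pt "0 0 0 0" --pt "0 0 0 0" --pt "0 0 2 0" --pt "0 0 5 0" --pt "0 0 9 0" --pt "0 0 13 0" --pt "0 0 16 0" --pt "-0.9 -4 16 0" --pt "-1.8 -8 16 0" --pt "-2.7 -12 16 0" --pt "-3.6 -16 16 0" --pt "-4.5 -20 16 0" --pt "-5.4 -24 16 0" --pt "-6.3 -28 16 0" --pt "-7.2 -32 16 0" --pt "-8.1 -36 16 0" --pt "-9 -40 16 0" --claw 0

```text
time: 12.45
ee_pos: [0.5001, -0.1956, 0.2814]
tcp_rot: [-180.0, 0.0, -163.5]
wrist_force: [1.0, 0.2, 0.3]
opening: 0.085
grasp_force: 0.0
```

>>> servo_tool --pt "-0.9 -4 -1 0" --pt "-1.8 -8 -3 0" --pt "-2.7 -12 -5 0" --pt "-3.6 -16 -8 0" --pt "-4.3 -18.8 -11 0" --pt "-4.3 -18.8 -14 0" --pt "-4.3 -18.8 -17 0" --pt "-4.3 -18.8 -17 0" --pt "-4.3 -18.8 -17 0"

```text
time: 13.2
ee_pos: [0.4571, -0.3812, 0.1103]
tcp_rot: [179.8, -0.1, -163.5]
wrist_force: [0.1, 0.7, 0.2]
opening: 0.0854
grasp_force: 0.0
```

```bash
python3 - <<'E'
from m import *
s=camera('scene')[:,:,::-1].copy();t=camera('top')[:,:,::-1].copy()
cv2.imwrite('pics/d_s.png',s);cv2.imwrite('pics/d_t.png',t)
print(proj('scene',[(.591,.206,.15)]),proj('top',[(.591,.206,.15)]),get_obs()['ee_pos'])
cv2.imwrite('pics/d.png',np.vstack([np.hstack([cv2.resize(s[220:330,290:400],(300,300)),cv2.resize(t[95:205,230:340],(300,300))]),np.hstack([cv2.resize(s[120:220,130:230],(300,300)),cv2.resize(t[140:240,410:510],(300,300))])]))
E
```

```text
[[345.19785554 265.27170308]] [[281.47097743 143.78199513]] [ 0.45894278 -0.38199129  0.11397836]
```

View pics/d.png

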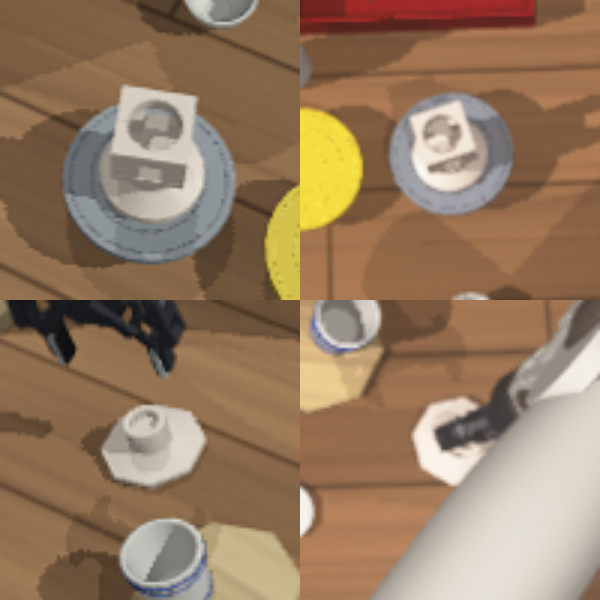

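The chamber sits upright on the foot (top hole at scene crop (155,119), within 2 px of the prediction). The gripper is over the roof's neck and the cup is clear, so I'll descend and grip.

>>> servo_tool --pt "0 0 -3 0" --pt "0 0 -6 0" --pt "0 0 -8 0" --pt "0 0 -8.8 0" --pt "0 0 -8.8 0" --pt "0 0 -8.8 0" --pt "0 0 -8.8 0"

```text
time: 13.88
ee_pos: [0.4593, -0.3826, 0.026]
tcp_rot: [-179.8, 0.1, -163.5]
wrist_force: [0.1, 0.5, 0.1]
opening: 0.0858
grasp_force: 0.0
```

>>> servo_tool --pt "0 0 0 0" --pt "0 0 0 0" --pt "0 0 0 0" --pt "0 0 0 0" --pt "0 0 0 0" --pt "0 0 0 0" --pt "0 0 0 0" --pt "0 0 0 0" --pt "0 0 0 0" --pt "0 0 0 0" --pt "0 0 0 0" --pt "0 0 0 0" --claw 1

```text
time: 14.88
ee_pos: [0.4582, -0.3819, 0.024]
tcp_rot: [-180.0, 0.0, -163.5]
wrist_force: [-0.7, 0.8, 6.2]
opening: 0.0385
grasp_force: 40.0
```

>>> servo_tool --pt "0 0 1 0" --pt "0 0 3 0" --pt "0 0 6 0" --pt "0 0 10 0" --pt "0 0 14 0" --pt "0 0 18 0" --pt "0 0 22 0" --pt "0 0 25 0" --pt "0 0 25 0" --pt "0 0 25 0"

```text
time: 15.72
ee_pos: [0.4584, -0.3822, 0.2755]
tcp_rot: [-179.8, 0.1, -163.5]
wrist_force: [-0.1, 0.0, -1.9]
opening: 0.0387
grasp_force: 40.7
```

```bash
python3 - <<'E'
from m import *
s=camera('scene')[:,:,::-1].copy();x,y,z=get_obs()['ee_pos'];print(x,y,z)
print(proj('scene',[(x,y,.25),(x,y,.255),(x,y,.295)]).round(1))
cv2.imwrite('pics/e.png',cv2.resize(s[60:200,100:240],(600,600)))
E
```

```text
0.4580266415694169 -0.38192249732591055 0.27342719542908595
[[152.5 107. ]
 [151.9 105.5]
 [146.4  93. ]]
```

View pics/e.png

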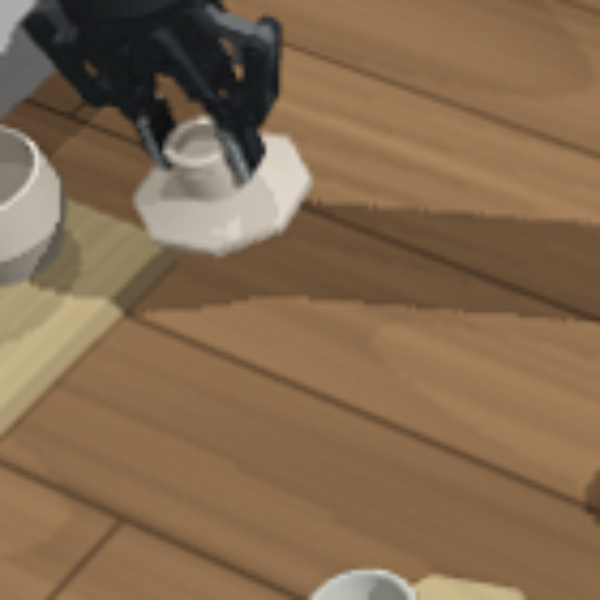

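The roof is held level by its neck at crop (222,190), and the force reads its 2 N weight. Carry it to the stack.

>>> servo_tool --pt "0.9 4 0 0" --pt "1.8 8 0 0" --pt "2.7 12 0 0" --pt "3.6 16 0 0" --pt "4.5 20 0 0" --pt "5.4 24 0 0" --pt "6.3 28 0 0" --pt "7.2 32 0 0" --pt "8.1 36 0 0" --pt "9 40 0 0" --pt "9.9 44 0 0" --pt "10.8 48 0 0" --pt "11.7 52 0 0" --pt "12.6 55.5 0 0" --pt "13.1 58 0 0" --pt "13.3 58.8 0 0" --pt "13.3 58.8 0 0" --pt "13.3 58.8 0 0"

```text
time: 17.27
ee_pos: [0.5905, 0.2057, 0.2719]
tcp_rot: [-180.0, -0.2, -163.5]
wrist_force: [-1.3, -0.1, -1.7]
opening: 0.0386
grasp_force: 40.9
```

>>> servo_tool --pt "0 0 -2.5 0" --pt "0 0 -5 0" --pt "0 0 -7.5 0" --pt "0 0 -9 0" --pt "0 0 -9.6 0" --pt "0 0 -10 0" --pt "0 0 -10.2 0" --pt "0 0 -10.3 0" --pt "0 0 -10.4 0" --pt "0 0 -10.4 0" --pt "0 0 -10.4 0"

```text
time: 18.18
ee_pos: [0.5912, 0.2063, 0.1699]
tcp_rot: [180.0, 0.1, -163.5]
wrist_force: [-0.8, 0.0, -1.8]
opening: 0.0384
grasp_force: 40.9
```

>>> servo_tool --pt "0 0 -0.05 0" --pt "0 0 -0.1 0" --pt "0 0 -0.15 0" --pt "0 0 -0.15 0" --pt "0 0 -0.15 0"

```text
time: 18.6
ee_pos: [0.5914, 0.2063, 0.1694]
tcp_rot: [-180.0, 0.1, -163.5]
wrist_force: [-0.9, 0.0, 7.2]
opening: 0.0387
grasp_force: 41.4
```

Contact at 0.1694 against the expected 0.169, so the roof is seated. Release and move to the finial.

>>> servo_tool --pt "0 0 0 0" --pt "0 0 0 0" --pt "0 0 0 0" --pt "0 0 0 0" --pt "0 0 0 0" --pt "0 0 2 0" --pt "0 0 5 0" --pt "0 0 9 0" --pt "0 0 12 0" --pt "-2 -3.3 12 0" --pt "-4 -6.6 12 0" --pt "-6 -9.9 12 0" --pt "-8 -13.2 10 0" --pt "-10 -16.5 7 0" --pt "-12 -19.7 4 0" --pt "-14.3 -23.4 1 0" --pt "-14.3 -23.4 -3 0" --pt "-14.3 -23.4 -6 0" --pt "-14.3 -23.4 -6 0" --pt "-14.3 -23.4 -6 0" --claw 0

```text
time: 20.27
ee_pos: [0.4464, -0.0279, 0.1062]
tcp_rot: [179.9, -0.2, -163.5]
wrist_force: [-0.6, -0.1, 0.5]
opening: 0.0856
grasp_force: 0.0
```

```bash
python3 - <<'E'
from m import *
s=camera('scene')[:,:,::-1].copy();t=camera('top')[:,:,::-1].copy()
print(proj('scene',[(.591,.206,.19)]),proj('top',[(.591,.206,.19)]),get_obs()['ee_pos'])
cv2.imwrite('pics/f.png',np.vstack([np.hstack([cv2.resize(s[220:330,290:400],(300,300)),cv2.resize(t[95:205,230:340],(300,300))]),np.hstack([cv2.resize(s[140:240,240:340],(300,300)),cv2.resize(t[140:240,307:407],(300,300))])]))
E
```

```text
[[345.98027788 256.93696963]] [[280.21580926 140.7574606 ]] [ 0.44917797 -0.02744898  0.11010931]
```

View pics/f.png

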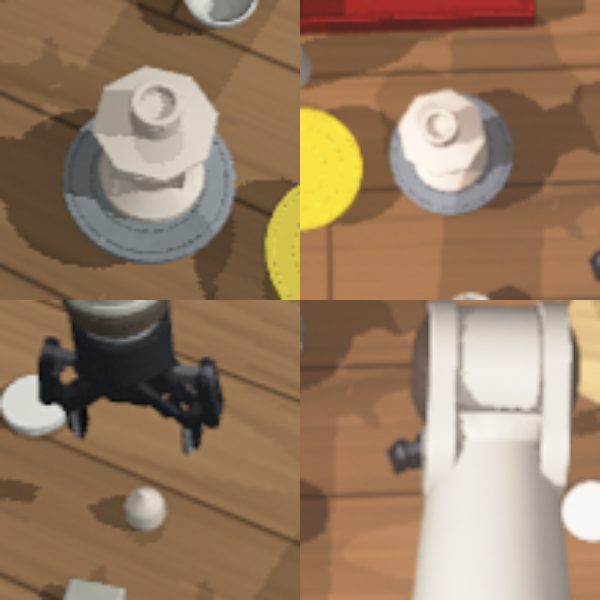

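The roof is seated upright (neck at scene crop (155,102), matching the prediction). The gripper is over the finial.

>>> servo_tool --pt "0 0 -3 0" --pt "0 0 -6 0" --pt "0 0 -8.5 0" --pt "0 0 -9.7 0" --pt "0 0 -10 0" --pt "0 0 -10 0" --pt "0 0 -10 0" --pt "0 0 -10 0"

```text
time: 21.03
ee_pos: [0.4494, -0.0278, 0.0098]
tcp_rot: [-179.9, 0.2, -163.5]
wrist_force: [-0.3, 0.4, -0.0]
opening: 0.0854
grasp_force: 0.0
```

>>> servo_tool --pt "0 0 0 0" --pt "0 0 0 0" --pt "0 0 0 0" --pt "0 0 0 0" --pt "0 0 0 0" --pt "0 0 0 0" --pt "0 0 0 0" --pt "0 0 0 0" --pt "0 0 0 0" --pt "0 0 0 0" --pt "0 0 0 0" --pt "0 0 0 0" --pt "0 0 0 0" --claw 1

```text
time: 22.12
ee_pos: [0.4482, -0.0279, 0.0083]
tcp_rot: [-180.0, 0.0, -163.5]
wrist_force: [-2.4, -1.3, 5.5]
opening: 0.0339
grasp_force: 39.7
```

>>> servo_tool --pt "0 0 1 0" --pt "0 0 3 0" --pt "0 0 6 0" --pt "0 0 10 0" --pt "0 0 14 0" --pt "0 0 18 0" --pt "0 0 22 0" --pt "0 0 25 0" --pt "0 0 25 0" --pt "0 0 25 0"

```text
time: 22.95
ee_pos: [0.4485, -0.0278, 0.2598]
tcp_rot: [-179.9, 0.2, -163.5]
wrist_force: [-0.4, -0.7, -1.0]
opening: 0.0341
grasp_force: 40.1
```

```bash
python3 - <<'E'
from m import *
s=camera('scene')[:,:,::-1].copy();x,y,z=get_obs()['ee_pos'];print(x,y,z)
print(proj('scene',[(x,y,.25),(x,y,.27),(x,y,.29)]).round(1))
cv2.imwrite('pics/g.png',cv2.resize(s[90:210,230:350],(600,600)))
E
```

```text
0.4480531706274218 -0.02781089397543339 0.25809121506516175
[[279.7 152.9]
 [278.9 147.1]
 [278.1 141. ]]
```

View pics/g.png

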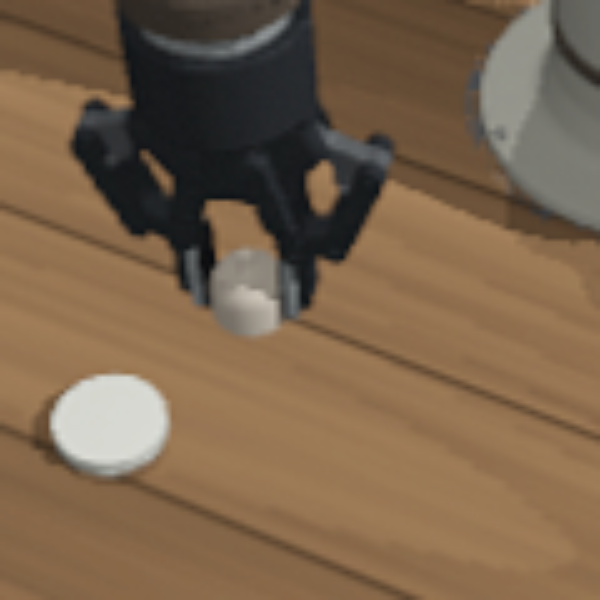

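The finial is held upright at crop (248,293). Carry it to the roof's neck.

>>> servo_tool --pt "2 3.3 0 0" --pt "4 6.6 0 0" --pt "6 9.9 0 0" --pt "8 13.2 0 0" --pt "10 16.5 0 0" --pt "12 19.7 0 0" --pt "13.5 22 0 0" --pt "14.3 23.4 0 0" --pt "14.3 23.4 0 0" --pt "14.3 23.4 -2 0" --pt "14.3 23.4 -4 0" --pt "14.3 23.4 -5 0" --pt "14.3 23.4 -5.7 0" --pt "14.3 23.4 -6.1 0" --pt "14.3 23.4 -6.3 0" --pt "14.3 23.4 -6.4 0" --pt "14.3 23.4 -6.4 0" --pt "14.3 23.4 -6.4 0"

```text
time: 24.5
ee_pos: [0.5912, 0.2062, 0.1946]
tcp_rot: [180.0, 0.1, -163.5]
wrist_force: [0.8, -0.2, -0.4]
opening: 0.0341
grasp_force: 40.1
```

>>> servo_tool --pt "0 0 -0.05 0" --pt "0 0 -0.1 0" --pt "0 0 -0.15 0" --pt "0 0 -0.15 0" --pt "0 0 -0.15 0"

```text
time: 24.92
ee_pos: [0.5912, 0.2063, 0.1934]
tcp_rot: [180.0, 0.1, -163.5]
wrist_force: [-1.5, -0.1, 5.3]
opening: 0.034
grasp_force: 40.7
```

Seated at 0.1934, as expected. Release and retreat.

>>> servo_tool --pt "0 0 0 0" --pt "0 0 0 0" --pt "0 0 0 0" --pt "0 0 0 0" --pt "0 0 0 0" --pt "0 0 0 0" --pt "0 0 2 0" --pt "0 0 5 0" --pt "0 0 9 0" --pt "-2 -3 10 0" --pt "-4 -6 10 0" --pt "-6 -10 10 0" --pt "-8 -14 10 0" --pt "-10 -18 10 0" --pt "-12 -22 10 0" --pt "-13 -24 10 0" --pt "-13 -24 10 0" --pt "-13 -24 10 0" --claw 0

```text
time: 26.42
ee_pos: [0.4604, -0.0352, 0.2929]
tcp_rot: [-180.0, 0.1, -163.7]
wrist_force: [0.1, -0.3, 0.9]
opening: 0.0851
grasp_force: 0.0
```

```bash
python3 - <<'E'
from m import *
s=camera('scene')[:,:,::-1].copy();t=camera('top')[:,:,::-1].copy()
q=[(.591,.206,.185),(.591,.206,.225)];print(proj('scene',q),proj('top',q))
cv2.imwrite('pics/z.png',np.hstack([cv2.resize(s[220:330,290:400],(400,400)),cv2.resize(t[95:205,230:340],(400,400))]))
E
```

```text
[[345.87933804 258.0124782 ]
 [346.71373056 249.11984849]] [[280.37647837 141.14462147]
 [279.05934236 137.9707288 ]]
```

View pics/z.png

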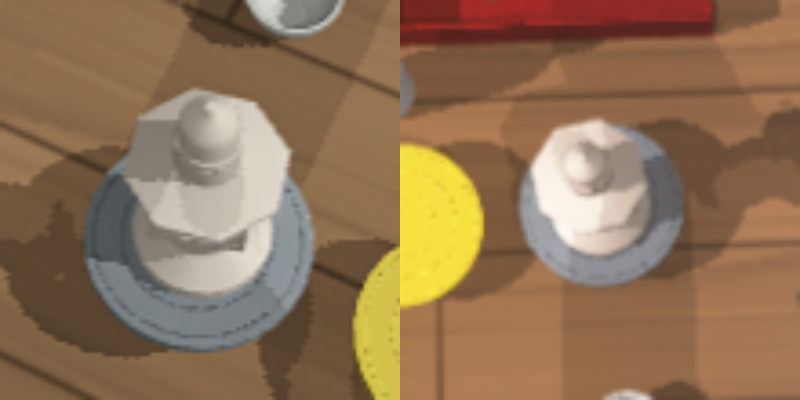

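The finial stands upright on the neck (tip at scene crop (208,97)). Contact came at exactly the seated height, with no early contact. All released and clear, so I'm handing in.

```bash
python3 -c "
from workcell import *
print(job_done())"
```

```text
the job is handed in; nothing more can be done
None
```

The lantern is stacked on the banding wheel as foot, chamber, roof and finial; each part met the one below at its expected seated height, everything is released, the cup and bowl were not touched, and the job was handed in at about 26.5 s of the 122 s allowed (no verdict was returned).

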